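Tare the empty beaker on the balance

TASK

Set the small empty beaker upright in the middle of the balance's round pan and let go of it. Then tare the balance: press its round dome key under the overhanging display head just until it clicks (the resistance suddenly drops), not down to its bottom stop, and let it come back up. Leave the flask, the tape roll and the timer where they are, and do not drop the beaker.

Things in the scene. Friction and masses are not known exactly. Their poses are not given: they have to be found in the camera images.
- beaker_mid (a point): centre, half-way up, of the small empty clear beaker: open, round, 56 mm wide at the rim, about 51 mm at the body, 68 mm tall, loose, upright on the bench; z axis up. Its underside is 34 mm below this point. It can be gripped from outside, across the wall and rim. A larger beaker far back is not meant.
- pan_top (a point): centre of the upper face of the balance's flat round steel pan, 120 mm across, 72 mm above the bench, on the left of the balance's deck. x points level from the balance's front (key side) to its back, y to the left, z up. The white balance is fixed, about 215 mm long in x, 290 mm wide in y; apart from the display head nothing rises above the pan.
- display_head (a point): centre of the balance's display head, a white box with a dark screen, 78 mm in x, 130 mm in y, 46 mm high; same axes as the pan. It stands on a neck 28 mm in x and 70 mm in y, whose axis is 25 mm behind (+x) this point; its underside is 135 mm above the bench. The pan's centre is 69 mm behind (+x) and 145 mm to the left (+y) of it.
- tare_key_top (a point): centre of the flat top of the dome key, the balance's only raised key: a grey round cap 30 mm across, 14 mm proud of the sloping panel. z points out of the panel, 30 degrees from vertical, towards the front; pressed along -z. The display head overhangs it about 79 mm above, so the tool must come tilted, along z, where 40 mm round the axis is free. Moves with the key.
- tare_key (a joint): travel of the dome key in m: 0 is up, 0.010 is the bottom stop. Pressing takes 2 N at first and up to about 5.5 N near 2 mm, then it clicks: the force falls smoothly to about 2.2 N at 6 mm; beyond, it rises to 6 N at 8 mm and about 25 N at the stop. It counts as clicked beyond 4 mm and as pressed too far beyond 8 mm. It springs back when let go.
- flask: bystander: conical flask, 64 mm wide, 105 mm tall, loose, origin at the centre of its underside
- tape: bystander: roll of label tape lying flat, 55 mm wide, 18 mm high, loose, origin at the centre of its underside
- bench_timer: bystander: small white timer lying on its back, 58 x 68 x 16 mm, loose, origin at the centre of its underside
Mind the look-alikes: they are no part of the job. Leave any green, pink or yellow look-alike of the part that bears beaker_mid alone.

How it is judged:
On the way, in this order (a step that is already met when the one before it is completed fails the run):
1. the beaker stands on the pan and is let go (horizontal distance between beaker_mid and pan_top below 0.03 m and z of beaker_mid in the frame of pan_top between 0.028 and 0.04 m and angle between beaker_mid's own z axis and vertical below 0.1 rad and contact force between beaker and the arm below 0.05 N and contact force between beaker and the fingers below 0.05 N), for 0.2 s.
2. the dome key is pressed past its click (value of joint tare_key above 0.004 m), for 0.1 s.
At the end, for the whole second after the job is handed in: the beaker stands at rest and upright (within 0.1 rad) on the pan, its centre within 30 mm of the pan's centre, and the key is back up (within 1.5 mm) (value of joint tare_key below 0.0015 m and horizontal distance between beaker_mid and pan_top below 0.03 m and z of beaker_mid in the frame of pan_top between 0.028 and 0.04 m and angle between beaker_mid's own z axis and vertical below 0.1 rad and linear speed of beaker below 0.02 m/s); the robot touches nothing.
It fails at once if the key is pressed too far: more than 8 mm of its 10 mm (value of joint tare_key above 0.008 m).
It fails at once if the key is clicked while the beaker is not standing on the pan (value of joint tare_key above 0.004 m and (horizontal distance between beaker_mid and pan_top above 0.035 m or z of beaker_mid in the frame of pan_top above 0.045 m or angle between beaker_mid's own z axis and vertical above 0.15 rad)).
It fails at once if the beaker is dropped: faster than 0.5 m/s (a fall of over about 13 mm) with no finger touching it (linear speed of beaker above 0.5 m/s and contact force between beaker and the fingers below 0.01 N).
It fails at once if the flask, the tape or the timer is shifted by more than 20 mm (distance of any of flask, tape, bench_timer from where it was at the start of the episode above 0.02 m).
It also fails if it takes over 64 s, if anything falls off the work surface, if the arm or the gripper's body presses on something with over 40 N, if the wrist force passes 120 N, or if a joint passes its speed limit or range.

ROBOT

A 7-joint arm with a two-finger parallel gripper is mounted at the origin on a cart in front of the work surface, level with it; the furniture and walls round the work are solid. World frame = base frame: x ahead of the robot, y to its left, z up, the work surface at z = 0. Lengths are in m, angles in rad, forces in N, time in s.
With the tool pointing down it reaches from about 0.4 to 0.9 m from the base axis. Payload 5.6 kg.
Tool frame: the origin (TCP) lies midway between the tips of the shut fingers; the grasp point (between the pads) lies 19 mm behind it; y points along the fingers, z is the direction in which the jaws open and shut, and the axes are right-handed (so a half turn about y gives the same grasp; the last joint's range is limited). The gripper opens to 92 mm and grips with 3 to 60 N. Pads are 20 mm wide; open, the fingers measure 128 mm over their backs; the gripper's body (75 mm by 189 mm) begins 69 mm behind the grasp point.
Start: joints at [1.221, 0.468, -0.012, 1.603, 0.006, 1.071, -0.056], TCP at [0.196, -0.62, 0.215] pointing down, gripper open.
Joint ranges: [-2.53, 2.53], [-0.31, 2.02], [-1.57, 1.55], [0.28, 2.44], [-1.29, 4.43], [0.15, 1.84], [-2.92, 2.92]. Speed limits (rad/s): [2.57, 2.57, 3.14, 3.14, 3.14, 3.14, 3.14].

INTERFACE

Orientations are given as a 3x3 rotation matrix whose columns are the frame's x, y, z axes.
In Python, from station import env, effector, solver, viewer, workorder, search_frame, tip_of gives the robot as it stands. Calls block until the motion is done:
- env.reach(position, orientation): joint-space move of the TCP to a pose.
- env.movel(position, frame=None, rate=0.15): straight line of the TCP; frame=None keeps the orientation; rate is the mean speed in m/s.
- env.goto_joints(angles): joint-space move.
- effector.release() and effector.grasp(squeeze=None): open the fingers fully, or close them until they stop; squeeze is the grip in N (None keeps the last).
- env.pause(seconds).
- solver.inverse_kinematics(position, orientation): joint angles nearest the present ones, or None.
- env.sense(): the state.
- viewer.read_camera(name): name is "side" or "top" or "wrist"; returns (picture, depth): 400x640x3 uint8, red, green, blue; 400x640 float32, m along the optical axis (not along the pixel's ray), 0 where there is no reading.
- viewer.camera_info(name): a dict with "intrinsics" (3x3 intrinsics, pixels), "eye" and "rotation" of the camera in the world; the wrist camera has in their place "T_tool_cam" (4x4, takes a point from camera to tool coordinates, whose origin is the TCP and whose axes are the tool frame's). Camera axes: x right, y up, looking along -z (the intrinsics and any distortion apply to the point x, -y, -z); pixel columns grow to the right and rows downward; lengths in m; the calibration is good to about 2 mm. A picture is of the moment at which its call begins: read the wrist's pose just before it. camera_info takes no time and is no camera call.
A pose or a line that the arm cannot do raises env.PlanningError and nothing moves.
- workorder.finish_job(): hands the job in, once; it reports no verdict.
Trained networks look in the newest picture that a camera, given by its name, has taken for a name from the list of things; names that differ only in an ending like _2 or _b are one class to them, and where a whole thing is asked for, a point or a joint stands for the part that bears it (a point fixed in the world has none). Each returns a list of dicts, best first, with "score" (0 to 1); they miss things now and then, are a little off and sometimes report something else, mostly with a low value. They report only what shows in the picture. A call takes as long as a camera call. They do not tell look-alikes from the thing itself.
- search_frame(camera, name): "at" ([x, y, z] in m, in world coordinates, good to about 4 mm: the middle of the surface that is visible of it).
- tip_of(camera, name): "at" ([x, y, z] in m, in world coordinates, good to about 4 mm: a listed point, or the origin of a listed thing).
The state is a dict: "t": time; "joint_positions": joint angles; "joint_velocities": joint speeds; "tau": joint torques, N m; "ee_pos": TCP position; "tcp_rot": TCP orientation; "wrist_force": force on the tool from outside, world axes, zero at the start; "moment": the same for the moment, N m; "gripper_width": finger opening in m.
Only numpy, scipy, OpenCV 4.12 (cv2) and the standard library are available. Lean on these libraries where they do the work, as an engineer would, in place of code of your own. Each camera call takes 0.05 s, during which the arm holds its last target.

## Working session

There is one attempt and no reset: what is moved stays moved. The work goes in short steps, each a Python script; the robot and the scene stay as the last script left them, time stands still between calls to the robot, and variables do not carry over. Pictures are saved under pics/ and viewed, and the job is handed in when it is done.

```bash
ls; mkdir -p pics; cat > h.py <<'E'
import numpy as np, cv2
from station import env, effector, solver, viewer, workorder, search_frame, tip_of
def snap(cam,name):
    p,d=viewer.read_camera(cam); cv2.imwrite(f'pics/{name}.png',p[:,:,::-1]); return p,d
def pix2w(cam,u,v,dep):
    c=viewer.camera_info(cam);K=np.array(c['intrinsics'])
    p=np.array([(u-K[0,2])/K[0,0]*dep,-(v-K[1,2])/K[1,1]*dep,-dep]); return np.array(c['rotation'])@p+np.array(c['eye'])
def w2pix(cam,P):
    c=viewer.camera_info(cam);K=np.array(c['intrinsics'])
    q=np.array(c['rotation']).T@(np.array(P)-np.array(c['eye'])); return (K[0,0]*q[0]/-q[2]+K[0,2], K[1,1]*-q[1]/-q[2]+K[1,2])
E
python3 - <<'E'
from h import *
np.set_printoptions(precision=4,suppress=True)
for c in ['side','top','wrist']:
    print(c,{k:(np.array(v).round(4).tolist() if not isinstance(v,str) else v) for k,v in viewer.camera_info(c).items()})
    snap(c,c+'0')
s=env.sense();print(s['t'],s['ee_pos'],s['tcp_rot'],s['gripper_width'])
for c in ['side','top']:
    for n in ['beaker_mid','pan_top','display_head','tare_key_top','flask','tape','bench_timer']:
        print(c,n,[(np.round(x['at'],4).tolist(),round(x['score'],2),np.round(w2pix(c,x['at'])).tolist()) for x in tip_of(c,n)])
print(env.sense()['t'])
E
```

```text
pics
side {'intrinsics': [[405.2727, 0.0, 324.6963], [0.0, 405.2727, 200.9645], [0.0, 0.0, 1.0]], 'eye': [0.5958, -1.1019, 0.8391], 'rotation': [[0.9999, -0.0029, -0.0123], [-0.0083, 0.5802, -0.8144], [0.0095, 0.8145, 0.5801]]}
top {'intrinsics': [[440.5341, 0.0, 322.6076], [0.0, 440.5341, 197.8181], [0.0, 0.0, 1.0]], 'eye': [0.4339, -0.0356, 1.2621], 'rotation': [[-0.0245, 0.9859, -0.1656], [-0.9997, -0.0227, 0.0125], [0.0086, 0.1659, 0.9861]]}
wrist {'intrinsics': [[337.4715, 0.0, 318.4129], [0.0, 337.4715, 201.1245], [0.0, 0.0, 1.0]], 'T_tool_cam': [[0.0005, -0.9643, -0.2647, -0.0736], [0.0011, 0.2647, -0.9643, -0.17], [1.0, 0.0002, 0.0012, 0.0004], [0.0, 0.0, 0.0, 1.0]]}
0.15 [ 0.1961 -0.6192  0.2138] [[-0.9533 -0.0005  0.302 ]
 [-0.302   0.0013 -0.9533]
 [ 0.0001 -1.     -0.0014]] 0.09191371594740685
side beaker_mid [([0.5053, -0.4526, 0.0388], 0.91, [282.0, 313.0]), ([0.6448, -0.2106, 0.0309], 0.85, [336.0, 249.0]), ([0.598, -0.4332, 0.0351], 0.66, [320.0, 308.0]), ([0.6855, -0.4335, 0.0313], 0.58, [355.0, 309.0]), ([0.5697, -0.3436, 0.0333], 0.57, [310.0, 282.0])]
side pan_top
[... 342 characters left out ...]
r_mid [([0.5065, -0.4548, 0.0308], 0.95, [468.0, 242.0]), ([0.692, -0.4295, 0.0367], 0.76, [455.0, 177.0]), ([0.642, -0.2132, 0.0341], 0.75, [380.0, 196.0]), ([0.6021, -0.4388, 0.0322], 0.68, [460.0, 208.0]), ([0.5696, -0.3378, 0.0343], 0.66, [425.0, 220.0]), ([0.544, -0.0365, 0.0571], 0.41, [318.0, 231.0])]
top pan_top [([0.6089, 0.1304, 0.074], 0.73, [256.0, 208.0])]
top display_head [([0.5882, -0.0269, 0.1556], 0.56, [314.0, 210.0])]
top tare_key_top [([0.5424, -0.0352, 0.0571], 0.42, [318.0, 232.0])]
top flask [([0.5417, 0.3023, -0.0038], 0.72, [200.0, 237.0])]
top tape [([0.72, -0.3, 0.0005], 0.75, [406.0, 171.0])]
top bench_timer [([0.6799, 0.3073, -0.0042], 0.94, [199.0, 189.0])]
0.85
```

View pics/side0.png

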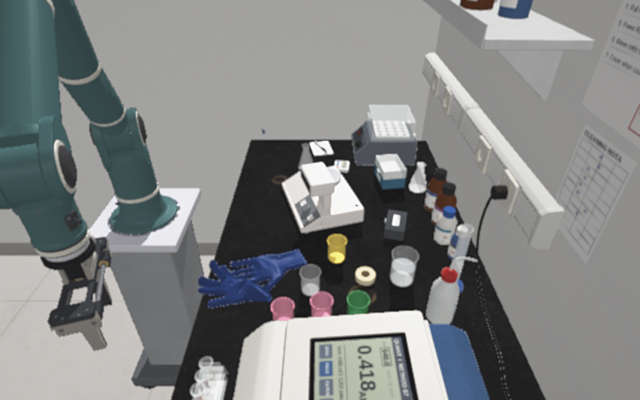

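View pics/top0.png

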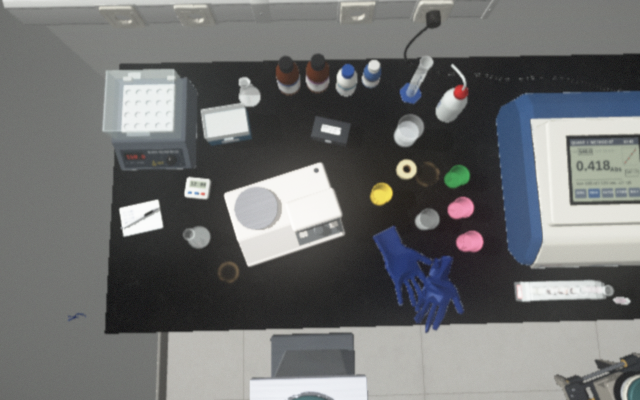

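```bash
python3 - <<'E'
import cv2
a=cv2.imread('pics/side0.png')[225:345,250:400]; b=cv2.imread('pics/top0.png')[155:275,360:510]
cv2.imwrite('pics/crop0.png',cv2.resize(cv2.hconcat([a,b]),(800,320),interpolation=cv2.INTER_CUBIC))
a=cv2.imread('pics/side0.png')[140:240,250:400]; b=cv2.imread('pics/top0.png')[160:260,230:380]
cv2.imwrite('pics/crop1.png',cv2.resize(cv2.hconcat([a,b]),(800,267),interpolation=cv2.INTER_CUBIC))
E
```

```text
(no output)
```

View pics/crop0.png

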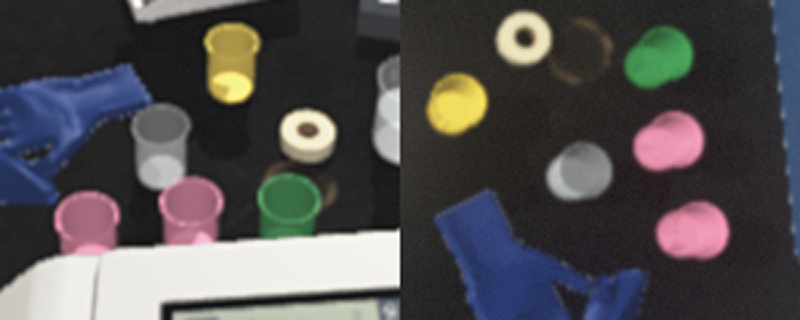

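View pics/crop1.png

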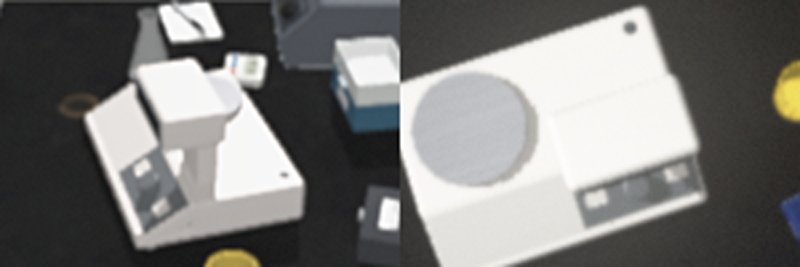

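Beaker candidates:

| Object | side px | top px |
|---|---|---|
| Small clear beaker | (310,280) | (427,218) |
| Yellow | (336,249) | (380,195) |
| Pink | (283,310) | (470,241) |
| Pink | (321,305) | (460,208) |
| Green | (358,303) | (456,177) |
| Large clear, far back | (403,265) | (408,130) |

I choose the small clear one, at about (0.570, -0.341). The crop shows it colourless and grey. The balance is turned about 16°, and its key is between the two flat buttons at top px (318,232).

Next I refine the balance yaw and check IK.

```bash
cat >> h.py <<'E'
def cloud(cam,d):
    c=viewer.camera_info(cam);K=np.array(c['intrinsics']);R=np.array(c['rotation']);e=np.array(c['eye'])
    v,u=np.mgrid[0:400,0:640]
    p=np.stack([(u-K[0,2])/K[0,0]*d,-(v-K[1,2])/K[1,1]*d,-d],-1); return p@R.T+e
E
python3 - <<'E'
from h import *
np.set_printoptions(precision=4,suppress=True)
p,d=viewer.read_camera('top'); P=cloud('top',d)
m=(d>0)&(abs(P[...,0]-.6)<.25)&(abs(P[...,1]-.06)<.25)&(P[...,2]>.03)
q=P[m]
def rect(q):
    r=cv2.minAreaRect(q[:,:2].astype(np.float32)); return r
print('balance',rect(q))
h=P[m&(P[...,2]>.165)]; print('head',rect(h),h[:,2].mean(),len(h))
z=q[:,2]; print(np.histogram(z,bins=np.arange(.03,.2,.005)))
b=P[(d>0)&(abs(P[...,0]-.57)<.05)&(abs(P[...,1]+.34)<.05)&(P[...,2]>.02)]; print('beaker',len(b),b.mean(0),rect(b))
E
```

```text
balance ((0.6576588153839111, 0.05994546413421631), (0.49944543838500977, 0.3845755457878113), 89.99877166748047)
head ((0.5878345966339111, -0.02542833238840103), (0.08039771020412445, 0.1296839714050293), 16.79808235168457) 0.17962421820050894 1642
(array([ 507,  661,  411,  316,  306,  988, 1858,  588, 1135,  457,   47,
          3,    2,    8,   23,    8,    1,    0,    0,    0,    0,    0,
          2,    4,   13,    8,    8,   20,   80,  714,  816,   12,    0]), array([0.03 , 0.035, 0.04 , 0.045, 0.05 , 0.055, 0.06 , 0.065, 0.07 ,
       0.075, 0.08 , 0.085, 0.09 , 0.095, 0.1  , 0.105, 0.11 , 0.115,
       0.12 , 0.125, 0.13 , 0.135, 0.14 , 0.145, 0.15 , 0.155, 0.16 ,
       0.165, 0.17 , 0.175, 0.18 , 0.185, 0.19 , 0.195]))
beaker 219 [ 0.5728 -0.342   0.0524] ((0.5717871785163879, -0.33896541595458984), (0.05481896549463272, 0.05451277643442154), 19.637882232666016)
```

```bash
cat >> h.py <<'E'
YAW=np.radians(16.8)
xb=np.array([np.cos(YAW),np.sin(YAW),0]);yb=np.array([-np.sin(YAW),np.cos(YAW),0]);Z=np.array([0,0,1.])
def frame(y,z): y=y/np.linalg.norm(y); return np.stack([np.cross(y,z),y,z],1)
Rg=frame(-Z,xb); Rg2=frame(-Z,-xb)
kz=-0.5*xb+np.cos(np.pi/6)*Z
Rk=frame(-kz,yb); Rk2=frame(-kz,-yb)
B=np.array([.5715,-.341,0]); PAN=np.array([.6115,.132,.072]); KEY=np.array([.543,-.036,.0575])
def wpix(P,s):
    c=viewer.camera_info('wrist');K=np.array(c['intrinsics']);T=np.array(c['T_tool_cam'])
    t=np.array(s['tcp_rot']).T@(np.array(P)-np.array(s['ee_pos'])); q=T[:3,:3].T@(t-T[:3,3])
    return (K[0,0]*q[0]/-q[2]+K[0,2], -K[1,1]*q[1]/-q[2]+K[1,2])
def wcloud(d,s):
    c=viewer.camera_info('wrist');K=np.array(c['intrinsics']);T=np.array(c['T_tool_cam'])
    v,u=np.mgrid[0:400,0:640]
    p=np.stack([(u-K[0,2])/K[0,0]*d,-(v-K[1,2])/K[1,1]*d,-d],-1)
    return (p@T[:3,:3].T+T[:3,3])@np.array(s['tcp_rot']).T+np.array(s['ee_pos'])
E
python3 - <<'E'
from h import *
np.set_printoptions(precision=3,suppress=True)
for n,R in [('Rg',Rg),('Rg2',Rg2)]:
    for p in [B+[0,0,.2],B+[0,0,.031],PAN+[0,0,.15],PAN+[0,0,.031]]: print(n,solver.inverse_kinematics(p,R))
for n,R in [('Rk',Rk),('Rk2',Rk2)]:
    for h in [.08,.0,-.008]: print(n,solver.inverse_kinematics(KEY+h*kz,R))
E
```

```text
Rg [ 0.794  0.555 -0.44   1.552  0.256  1.092  0.586]
Rg [ 0.737  0.744 -0.357  1.652  0.334  0.806  0.526]
Rg [ 0.301  0.56  -0.803  1.62   0.432  1.149 -0.313]
Rg [ 0.231  0.677 -0.7    1.715  0.522  0.944 -0.381]
Rg2 [ 0.373  0.506  0.161  1.584 -0.089  1.058 -2.29 ]
Rg2 [ 0.341  0.712  0.208  1.683 -0.195  0.768 -2.208]
Rg2 [-1.102  0.797  1.346  1.712 -0.805  1.312 -2.434]
Rg2 [-1.08   1.023  1.336  1.803 -1.064  1.253 -2.274]
Rk [ 1.142  0.455 -1.099  2.326  1.012  0.199  1.091]
Rk [ 1.161  1.013 -1.329  2.275  1.759  0.689  0.568]
Rk [ 1.153  1.048 -1.33   2.269  1.785  0.715  0.563]
Rk2 [ 0.564  0.248 -0.423  2.352 -0.957  0.156 -0.181]
Rk2 [ 1.161  1.013 -1.329  2.275  1.759  0.689 -2.573]
Rk2 [ 1.153  1.048 -1.33   2.269  1.785  0.715 -2.579]
```

```bash
python3 - <<'E'
from h import *
np.set_printoptions(precision=3,suppress=True)
p,d=viewer.read_camera('top'); P=cloud('top',d)
m=(d>0)&(P[...,1]<-.5)&(P[...,0]>.3)&(P[...,2]>.08); q=P[m]; print(q.min(0),q.max(0))
env.reach(np.array([.36,-.40,.34]),Rg); print(env.sense()['t'])
env.reach(B+[0,0,.2],Rg); s=env.sense(); print(s['t'],s['ee_pos'],s['joint_positions'])
_,dw=snap('wrist','w1')
print([(np.round(x['at'],4).tolist(),round(x['score'],2),np.round(wpix(x['at'],s))) for x in tip_of('wrist','beaker_mid')])
E
```

```text
[ 0.357 -0.981  0.08 ] [ 1.089 -0.5    0.277]
2.1083
3.125 [ 0.571 -0.343  0.201] [ 0.818  0.561 -0.474  1.55   0.278  1.097  0.57 ]
[([0.599, -0.4355, 0.0348], 0.87, array([320., 271.])), ([0.5698, -0.3394, 0.0316], 0.83, array([320., 180.])), ([0.5078, -0.4598, 0.0335], 0.83, array([234., 268.])), ([0.6431, -0.2169, 0.036], 0.81, array([432.,  80.])), ([0.6902, -0.4341, 0.036], 0.65, array([399., 292.]))]
```

View pics/w1.png

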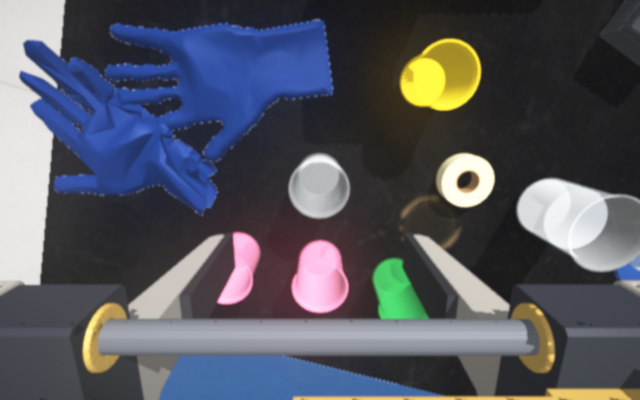

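The clear beaker is in front of the jaws: its rim ellipse is at about px (319,187) and its base at about (320,172). The pink and green ones are farther towards the gripper. I intersect the rim ray with z=0.068 to get its centre.

```bash
cat >> h.py <<'E'
def wray(u,v,z,s):
    c=viewer.camera_info('wrist');K=np.array(c['intrinsics']);T=np.array(c['T_tool_cam']);R=np.array(s['tcp_rot'])
    o=R@T[:3,3]+np.array(s['ee_pos']); r=R@T[:3,:3]@np.array([(u-K[0,2])/K[0,0],-(v-K[1,2])/K[1,1],-1]); return o+r*(z-o[2])/r[2]
E
python3 - <<'E'
from h import *
np.set_printoptions(precision=4,suppress=True)
s=env.sense()
im=cv2.imread('pics/w1.png')[140:230,275:365]; cv2.imwrite('pics/c1.png',cv2.resize(im,(540,540),interpolation=cv2.INTER_CUBIC))
for u,v in [(289,187),(350,187),(319.5,217),(319.5,187)]: print(wray(u,v,.068,s))
_,d=viewer.read_camera('wrist');P=wcloud(d,s);sub=P[140:230,275:365].reshape(-1,3);sub=sub[sub[:,2]>.03]; print(len(sub),sub.min(0),sub.max(0)); t=sub[sub[:,2]>.055]; print(cv2.minEnclosingCircle(t[:,:2].astype(np.float32)),t[:,2].max())
E
```

```text
[ 0.5425 -0.347   0.068 ]
[ 0.5964 -0.331   0.068 ]
[ 0.5778 -0.3668  0.068 ]
[ 0.5695 -0.339   0.068 ]
1502 [ 0.5414 -0.3687  0.03  ] [ 0.5969 -0.2723  0.3712]
((0.5628483295440674, -0.31985870003700256), 0.049744538962841034) 0.3712223670345047
```

View pics/c1.png

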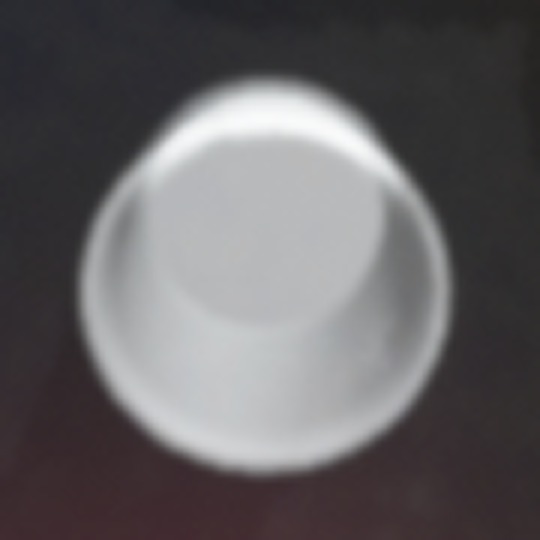

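```bash
python3 - <<'E'
from h import *
np.set_printoptions(precision=4,suppress=True)
G=np.array([.570,-.341,.032])
s=env.sense(); print('before',s['ee_pos'],s['wrist_force'])
env.movel(G+[0,0,.06],Rg,rate=.12); env.movel(G,Rg,rate=.06); s=env.sense(); print(s['t'],s['ee_pos'],s['wrist_force'])
snap('wrist','w2')
effector.grasp(10); s=env.sense(); print(s['t'],s['gripper_width'],s['ee_pos'],s['wrist_force'])
snap('wrist','w3')
E
```

```text
before [ 0.5707 -0.343   0.2015] [-1.1395 -0.2956  0.619 ]
5.475 [ 0.5703 -0.3412  0.0325] [-0.5221  0.6128 -0.399 ]
6.1917 0.05320082320532259 [ 0.5702 -0.3409  0.032 ] [ 0.5067 -0.35    1.5729]
```

View pics/w3.png

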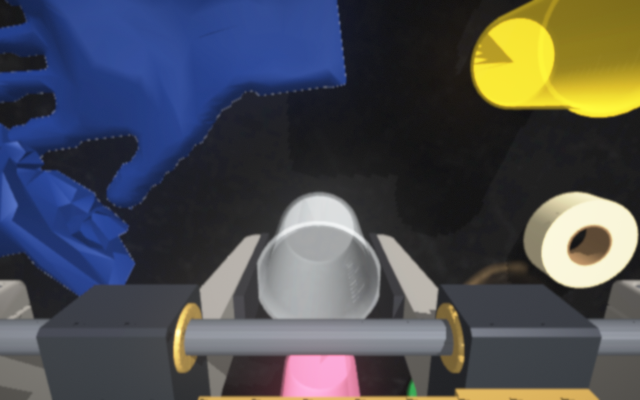

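The beaker is held between the pads, rim at px (258–380, 270), with a finger width of 53 mm. I lift it, check it, and carry it over the pan.

```bash
python3 - <<'E'
from h import *
np.set_printoptions(precision=4,suppress=True)
G=np.array([.570,-.341,.032])
env.movel(G+[0,0,.05],rate=.06); env.movel(G+[0,0,.238],rate=.15); s=env.sense(); print(s['t'],s['gripper_width'],s['wrist_force'])
snap('wrist','w4')
env.movel(np.array([.6115,.132,.27]),rate=.15); s=env.sense(); print(s['t'],s['ee_pos'],s['gripper_width'],s['wrist_force'])
snap('wrist','w5');snap('side','s5');snap('top','t5')
E
python3 -c "
import cv2
a=cv2.imread('pics/side5.png') if 0 else cv2.imread('pics/s5.png')
cv2.imwrite('pics/m5.png',cv2.vconcat([cv2.hconcat([cv2.resize(cv2.imread('pics/w4.png'),(400,250)),cv2.resize(cv2.imread('pics/w5.png'),(400,250))]),cv2.hconcat([cv2.resize(a,(400,250)),cv2.resize(cv2.imread('pics/t5.png'),(400,250))])]))"
```

```text
8.625 0.0533174896906149 [ 0.014  -1.1701 -1.2911]
11.9917 [0.6116 0.1315 0.27  ] 0.05363427688201953 [-0.8017  0.9315 -1.5675]
```

View pics/m5.png

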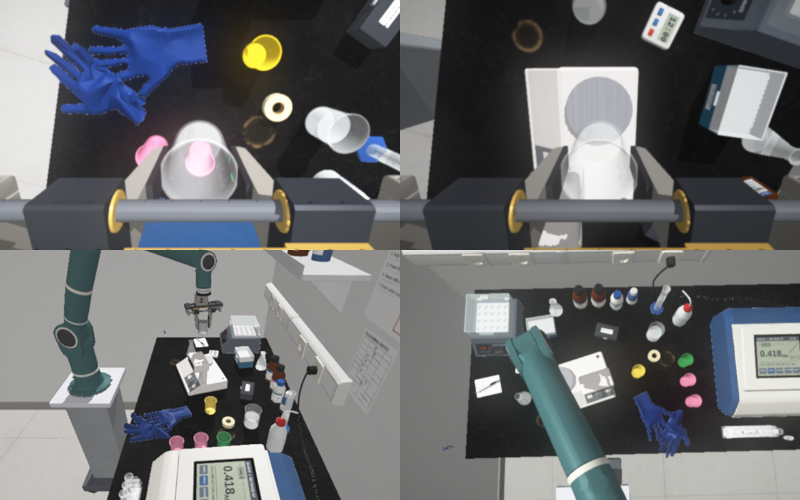

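The beaker hangs upright in the jaws. In the wrist view the pan disc is near full-frame px (957/1.6≈598−..., ahead of the beaker). I check the pan centre against an overlay.

```bash
python3 - <<'E'
from h import *
s=env.sense(); im=cv2.imread('pics/w5.png')
for a in np.linspace(0,2*np.pi,90,endpoint=False):
    u,v=wpix(PAN+.06*np.array([np.cos(a),np.sin(a),0]),s); cv2.circle(im,(int(round(u)),int(round(v))),1,(0,0,255),-1)
cv2.imwrite('pics/o5.png',cv2.resize(im[60:340,180:440],(780,840))[:590])
print([(np.round(x['at'],4).tolist(),round(x['score'],2)) for x in tip_of('wrist','pan_top')])
E
```

```text
[([0.6079, 0.1323, 0.0695], 0.86)]
```

View pics/o5.png

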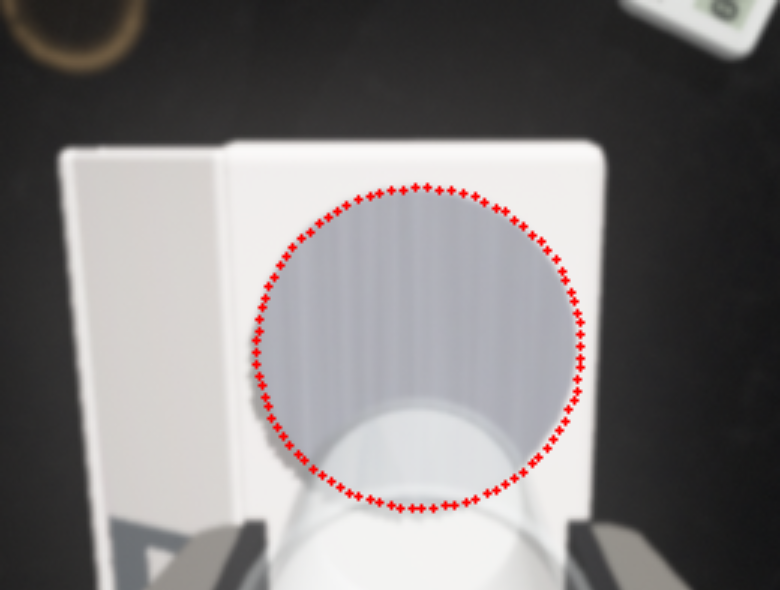

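The overlay (PAN estimate, 60 mm radius) lies on the pan rim to within about 1–2 mm, and the balance's edges confirm the yaw. I lower with force feedback.

```bash
python3 - <<'E'
from h import *
np.set_printoptions(precision=4,suppress=True)
env.movel(np.array([.6115,.132,.13]),Rg,rate=.12); env.movel(np.array([.6115,.132,.108]),Rg,rate=.04)
env.pause(.2); f0=np.mean([np.array(env.sense()['wrist_force']) if env.pause(.02) is None else 0 for _ in range(8)],0); print('f0',f0)
z=.108
while z>.101:
    z-=.001; env.movel(np.array([.6115,.132,z]),rate=.02); f=[]
    for _ in range(4): env.pause(.02); f.append(env.sense()['wrist_force'])
    s=env.sense(); df=np.mean(f,0)-f0; print(round(z,4),s['ee_pos'],df)
    if df[2]>2.5: break
print(env.sense()['t'])
E
```

```text
f0 0.0
0.107 [0.6115 0.132  0.107 ] [ 0.1178  0.1304 -1.1683]
0.106 [0.6115 0.132  0.106 ] [-0.1137  0.5318 -0.8878]
0.105 [0.6115 0.132  0.105 ] [ 0.0074  0.3198 -1.0262]
0.104 [0.6116 0.132  0.1041] [ 0.6002  0.1212 -0.5625]
0.103 [0.6119 0.1321 0.1038] [-0.5796 -1.0655  5.8318]
16.125
```

Contact at TCP z≈0.1038, as expected. I release and retreat straight up.

```bash
python3 - <<'E'
from h import *
np.set_printoptions(precision=4,suppress=True)
env.movel(np.array([.6117,.132,.1038]),rate=.02); print(env.sense()['wrist_force'])
effector.release(); s=env.sense(); print(s['t'],s['gripper_width'],s['ee_pos']); snap('wrist','w6')
env.movel(np.array([.6117,.132,.19]),rate=.08); env.movel(np.array([.6117,.132,.28]),rate=.15); s=env.sense();print(s['t'])
snap('wrist','w7'); print([(np.round(x['at'],4).tolist(),round(x['score'],2)) for x in tip_of('wrist','beaker_mid')])
im=cv2.imread('pics/w7.png')
for c,r,col in [(PAN,.06,(0,0,255)),(PAN+[0,0,.068],.028,(0,255,0))]:
  for a in np.linspace(0,2*np.pi,60,endpoint=False):
    u,v=wpix(c+r*np.array([np.cos(a),np.sin(a),0]),s); cv2.circle(im,(int(round(u)),int(round(v))),0,col,-1)
cv2.imwrite('pics/o7.png',im)
E
```

```text
[ 0.0837 -0.4491  2.311 ]
17.0833 0.09179671456724556 [0.6117 0.132  0.1038]
19.1083
[([0.6088, 0.1316, 0.1052], 0.84)]
```

View pics/o7.png

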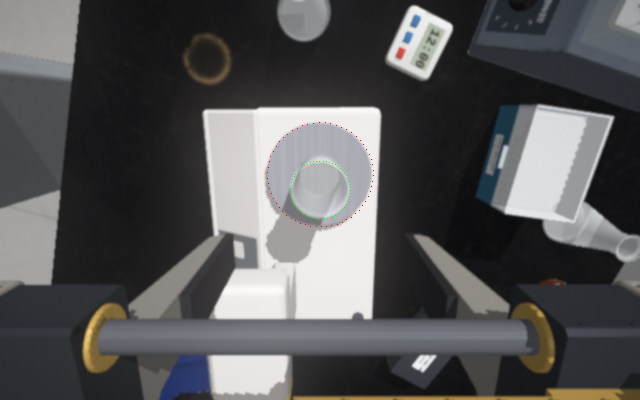

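The beaker is upright: its rim at px (320,190) matches the predicted green circle on the pan. Now I close the fingers, move to a tilted stand-off on the key axis, and look.

```bash
python3 - <<'E'
from h import *
np.set_printoptions(precision=3,suppress=True)
for h in [.16,.14,.12,.1,.08,.06,.04,.02,0]: print(h,solver.inverse_kinematics(KEY+h*kz,Rk))
for p in [(.45,-.1,.33),(.42,-.08,.3),(.45,-.1,.4)]: print(p,solver.inverse_kinematics(np.array(p),Rk), solver.inverse_kinematics(np.array(p),frame(-Z,yb)))
print(env.sense()['joint_positions'])
E
```

```text
0.16 [ 0.58   0.024 -0.348  2.366 -0.719  0.379  2.722]
0.14 [ 0.742  0.093 -0.539  2.357 -0.703  0.31   2.712]
0.12 [ 1.136  0.247 -0.998  2.337 -0.165  0.203  2.219]
0.1 [ 1.131  0.342 -1.039  2.333  0.366  0.164  1.707]
0.08 [ 1.281  0.635 -1.32   2.321  1.325  0.394  0.84 ]
0.06 [ 1.127  0.554 -1.123  2.317  1.351  0.263  0.781]
0.04 [ 1.084  0.618 -1.101  2.307  1.532  0.3    0.618]
0.02 [ 1.053  0.689 -1.092  2.295  1.667  0.349  0.509]
0 [ 1.161  1.013 -1.329  2.275  1.759  0.689  0.568]
(0.45, -0.1, 0.33) [ 0.451 -0.192 -0.073  2.203 -0.486  0.766  2.532] [ 1.022  0.119 -0.928  1.852  0.102  1.219  1.926]
(0.42, -0.08, 0.3) [ 0.294 -0.247  0.037  2.314 -0.462  0.691  2.498] [ 1.033  0.062 -0.934  1.961  0.054  1.144  1.941]
(0.45, -0.1, 0.4) [ 0.457 -0.248 -0.073  2.086 -0.426  0.924  2.441] [ 1.019  0.058 -0.892  1.739  0.046  1.367  1.983]
[ 0.191  0.454 -0.629  1.563  0.278  1.218 -0.194]
```

```bash
python3 - <<'E'
from h import *
np.set_printoptions(precision=3,suppress=True)
rng=np.random.default_rng(0)
for name,p in [('h.10',KEY+.1*kz),('h.08',KEY+.08*kz),('h.05',KEY+.05*kz),('V',KEY+.08*kz+np.array([-.03,-.0,.08])),('0',KEY)]:
    S=[]
    for i in range(25):
        q=solver.inverse_kinematics(p+rng.normal(0,2e-4,3),Rk)
        if q is not None: S.append(q)
    S=np.array(S); S=S[np.argsort(-S[:,5])]; print(name,len(S)); print(S[::6])
E
```

```text
h.10 25
[[ 1.131  0.341 -1.038  2.332  0.358  0.165  1.715]
 [ 1.131  0.341 -1.038  2.333  0.362  0.164  1.711]
 [ 1.131  0.341 -1.039  2.333  0.36   0.164  1.713]
 [ 1.132  0.342 -1.039  2.333  0.366  0.164  1.707]
 [ 1.133  0.342 -1.04   2.334  0.37   0.163  1.704]]
h.08 25
[[ 1.28   0.637 -1.32   2.321  1.329  0.395  0.838]
 [ 1.28   0.635 -1.32   2.321  1.324  0.394  0.841]
 [ 1.281  0.635 -1.32   2.322  1.326  0.394  0.839]
 [ 1.281  0.635 -1.32   2.322  1.326  0.393  0.839]
 [ 1.281  0.634 -1.319  2.322  1.324  0.393  0.84 ]]
h.05 25
[[ 1.104  0.589 -1.112  2.311  1.452  0.283  0.69 ]
 [ 1.105  0.588 -1.112  2.312  1.451  0.282  0.69 ]
 [ 1.105  0.587 -1.112  2.313  1.452  0.282  0.689]
 [ 1.106  0.587 -1.113  2.312  1.448  0.282  0.694]
 [ 1.105  0.586 -1.112  2.313  1.45   0.281  0.69 ]]
V 25
[[ 0.55   0.009 -0.356  2.346 -0.654  0.39   2.619]
 [ 0.558  0.012 -0.362  2.346 -0.656  0.389  2.624]
 [ 0.554  0.011 -0.36   2.346 -0.655  0.389  2.621]
 [ 0.562  0.012 -0.368  2.345 -0.653  0.389  2.619]
 [ 0.56   0.012 -0.366  2.346 -0.656  0.388  2.623]]
0 25
[[ 1.16   1.015 -1.329  2.275  1.76   0.69   0.568]
 [ 1.161  1.014 -1.329  2.275  1.76   0.689  0.568]
 [ 1.16   1.013 -1.329  2.275  1.759  0.689  0.568]
 [ 1.162  1.012 -1.329  2.275  1.759  0.688  0.569]
 [ 1.162  1.012 -1.329  2.275  1.758  0.688  0.569]]
```

The key pose crowds the arm near its joint limits, so I want a forward model to check the path. I fit one (product of exponentials, scipy) to IK samples.

```bash
cat > fit.py <<'E'
from h import *
from scipy.optimize import least_squares
from scipy.spatial.transform import Rotation as Ro
rng=np.random.default_rng(1); Q=[];P=[];R=[]
for i in range(400):
    r=rng.uniform(.42,.8);a=rng.uniform(-1.3,1.3); p=np.array([r*np.cos(a),r*np.sin(a),rng.uniform(.05,.5)])
    R0=Ro.from_euler('z',rng.uniform(-3,3)).as_matrix()@Ro.from_rotvec(rng.normal(0,.35,3)).as_matrix()@frame(-Z,np.array([1,0,0.]))
    q=solver.inverse_kinematics(p,R0)
    if q is not None: Q.append(q);P.append(p);R.append(R0)
s=env.sense();Q.append(s['joint_positions']);P.append(s['ee_pos']);R.append(s['tcp_rot'])
Q,P,R=map(np.array,(Q,P,R)); print(len(Q))
W0=np.array([[0,0,-1],[0,1,0],[0,0,-1],[0,1,0],[0,0,-1],[0,1,0],[0,0,-1.]])
def fk(x,Q):
    n=len(Q); T=Ro.identity(n); t=np.zeros((n,3)); pts=[]
    for j in range(7):
        w=x[6*j:6*j+3]; w=w/np.linalg.norm(w); c=x[6*j+3:6*j+6]
        r=Ro.from_rotvec(Q[:,j:j+1]*w); 
        pts.append(t+T.apply(np.tile(c,(n,1))))
        t=t+T.apply(c-r.apply(np.tile(c,(n,1)))); T=T*r
    pts.append(t+T.apply(np.tile(x[42:45],(n,1))))
    return pts[-1],(T*Ro.from_rotvec(x[45:48])),pts
if __name__=='__main__':
    best=None
    for sg in [(-1,-1,-1),(1,1,1),(-1,-1,1),(1,1,-1),(-1,1,-1),(-1,1,1),(1,-1,1),(1,-1,-1)]:
        W=W0.copy(); W[2]*=-sg[0];W[4]*=-sg[1];W[6]*=-sg[2]
        C=np.array([[0,0,0],[0,0,.2],[0,0,.4],[0,0,.6],[0,0,.8],[0,0,1.],[0,0,1.1]])
        # home orientation: tool y up
        x0=np.concatenate([np.concatenate([W[j],C[j]]) for j in range(7)]+[[0,0,1.25],Ro.from_matrix(frame(Z,np.array([0,1.,0]))).as_rotvec()])
        f=lambda x:(lambda o:np.concatenate([(o[0]-P).ravel(),.3*(Ro.from_matrix(R).inv()*o[1]).as_rotvec().ravel(),1e-4*(x-x0)]))(fk(x,Q))
        o=least_squares(f,x0,loss='soft_l1',f_scale=.05,max_nfev=60); 
        e=np.linalg.norm(fk(o.x,Q)[0]-P,axis=1); print(sg,o.cost,np.median(e),e.max())
        if best is None or o.cost<best[0]: best=(o.cost,o.x)
    o=least_squares(f,best[1],max_nfev=200); e=fk(best[1],Q)
    np.save('fk.npy',best[1]); print(best[1].reshape(8,6).round(3))
E
time python3 fit.py
```

```text
352
(-1, -1, -1) 3.113010030419972e-08 1.4213763427213007e-09 7.387763209927339e-09
(1, 1, 1) 10.322264406313042 0.09114491042412079 0.9265844865720525
(-1, -1, 1) 6.37252193837624 0.003442000992346401 0.022271254369085634
(1, 1, -1) 4.5756101750282785e-08 2.204051425215025e-07 1.4150311150644009e-06
(-1, 1, -1) 3.623979242584064e-08 1.9009982731079325e-09 1.2586499718588998e-08
(-1, 1, 1) 6.372521952879993 0.0034447470762343853 0.022280334241647142
(1, -1, 1) 6.372521956282977 0.0034423590272381526 0.022271655859503005
(1, -1, -1) 3.799643957025368e-08 2.293559738678429e-08 5.826486452782728e-08
[[ 0.    -0.    -1.     0.    -0.    -0.   ]
 [ 0.     1.     0.    -0.    -0.     0.306]
 [-0.    -0.    -1.    -0.    -0.029  0.4  ]
 [ 0.     1.    -0.     0.    -0.     0.827]
 [-0.    -0.    -1.    -0.    -0.033  0.8  ]
 [ 0.     1.    -0.     0.    -0.     1.299]
 [-0.    -0.    -1.     0.    -0.033  1.1  ]
 [ 0.    -0.033  1.629 -2.418  2.418  2.418]]
real	2m30.789s
user	3m56.676s
sys	0m0.448s
```

The forward model is exact (error below 1e-8 m). Next I scan the redundancy for a comfortable arm configuration along the key axis.

```bash
cat > kin.py <<'E'
import numpy as np
from scipy.optimize import least_squares
from scipy.spatial.transform import Rotation as Ro
X=np.load('fk.npy').reshape(8,6)
LO=np.array([-2.53,-.31,-1.57,.28,-1.29,.15,-2.92]);HI=np.array([2.53,2.02,1.55,2.44,4.43,1.84,2.92])
def fk1(q):
    T=np.eye(3);t=np.zeros(3);pts=[]
    for j in range(7):
        w=X[j,:3]/np.linalg.norm(X[j,:3]);c=X[j,3:];r=Ro.from_rotvec(q[j]*w).as_matrix()
        pts.append(t+T@c); t=t+T@(c-r@c); T=T@r
    return t+T@X[7,:3], T@Ro.from_rotvec(X[7,3:]).as_matrix(), pts
def ik(p,R,seed,j=None,val=None,w=1e-3):
    def f(q):
        a,B,_=fk1(q); r=[a-p,.3*Ro.from_matrix(R.T@B).as_rotvec(), w*1e-1*(q-seed)]
        if j is not None: r.append([.3*(q[j]-val)])
        return np.concatenate(r)
    m=.01
    o=least_squares(f,np.clip(seed,LO+m+1e-3,HI-m-1e-3),bounds=(LO+m,HI-m)); a,B,_=fk1(o.x)
    return o.x,np.linalg.norm(a-p),np.linalg.norm(Ro.from_matrix(R.T@B).as_rotvec())
E
python3 - <<'E'
from h import *; from kin import *
np.set_printoptions(precision=3,suppress=True)
seeds=[np.array([1.161,1.013,-1.329,2.275,1.759,.689,.568]),np.array([-1.1,1.0,1.3,2.275,-1.0,.689,2.5]),np.array([.6,0.1,-.4,2.3,-.6,.3,2.6])]
for h in [.1,.05,0]:
  out=[]
  for j3 in np.arange(-1.5,1.51,.3):
    for sd in seeds:
        q,e,a=ik(KEY+h*kz,Rk,sd,2,j3,w=1e-4)
        if e<1e-3 and a<5e-3 and abs(q[2]-j3)<.02: out.append((np.min(np.minimum(q-LO,HI-q)[:6]),q,fk1(q)[2][3]))
  print(h)
  for o in out: print(round(o[0],3),o[1],o[2])
E
```

```text
0.1
0.07 [ 1.393  0.757 -1.5    2.325  1.34   0.559  0.859] [ 0.033 -0.336  0.704]
0.07 [ 1.393  0.757 -1.5    2.325  1.34   0.559  0.859] [ 0.033 -0.336  0.704]
0.07 [ 1.393  0.757 -1.5    2.325  1.34   0.559  0.859] [ 0.033 -0.336  0.704]
0.08 [ 1.252  0.434 -1.2    2.329  0.836  0.23   1.269] [ 0.043 -0.19   0.79 ]
0.08 [ 1.252  0.434 -1.2    2.329  0.836  0.23   1.269] [ 0.043 -0.19   0.79 ]
0.08 [ 1.252  0.434 -1.2    2.329  0.836  0.23   1.269] [ 0.043 -0.19   0.79 ]
0.01 [ 1.017  0.287 -0.9    2.333 -0.072  0.16   2.124] [ 0.057 -0.113  0.812]
0.01 [ 1.017  0.287 -0.9    2.333 -0.072  0.16   2.124] [ 0.057 -0.113  0.812]
0.01 [ 1.017  0.287 -0.9    2.333 -0.072  0.16   2.124] [ 0.057 -0.113  0.812]
0.03 [ 0.747  0.217 -0.6    2.35  -0.669  0.18   2.686] [ 0.067 -0.069  0.818]
0.03 [ 0.747  0.217 -0.6    2.35  -0.669  0.18   2.686] [ 0.067 -0.069  0.818]
0.03 [ 0.747  0.217 -0.6    2.35  -0.669  0.18   2.686] [ 0.067 -0.069  0.818]
0.074 [ 0.467  0.179 -0.3    2.363 -0.918  0.224  2.91 ] [ 0.075 -0.039  0.82 ]
0.074 [ 0.467  0.179 -0.3    2.363 -0.918  0.224  2.91 ] [ 0.075 -0.
[... 899 characters left out ...]
.098  0.863 -1.2    2.277  1.752  0.521  0.502] [ 0.156 -0.345  0.665]
0.163 [ 1.098  0.863 -1.2    2.277  1.752  0.521  0.502] [ 0.156 -0.345  0.665]
0.092 [ 0.895  0.632 -0.9    2.286  1.843  0.242  0.292] [ 0.173 -0.233  0.739]
0.092 [ 0.895  0.632 -0.9    2.286  1.843  0.242  0.292] [ 0.173 -0.233  0.739]
0.092 [ 0.895  0.632 -0.9    2.286  1.843  0.242  0.292] [ 0.173 -0.233  0.739]
0.078 [ 0.13   0.424 -0.     2.329  4.284  0.228 -2.331] [ 0.212 -0.028  0.781]
0.058 [-0.129  0.434  0.3    2.346  4.372  0.344 -2.458] [0.225 0.028 0.775]
0.014 [-0.378  0.484  0.6    2.36   4.416  0.48  -2.54 ] [0.24  0.09  0.759]
0.05 [-0.898  1.255  1.5    2.383  4.363  1.417 -2.856] [0.335 0.377 0.44 ]
```

```bash
cat > path.py <<'E'
from h import *; from kin import *
H=np.array([.588,-.0265,.158])
g=[(x,y,z) for x in np.linspace(-.0375,.0375,5) for y in np.linspace(-.25,-.088,6) for z in np.linspace(-.0945,.0945,9)]
g+=[(x,y,z) for x in (-.012,.012) for y in np.linspace(-.088,0,6) for z in (-.03,0,.03)]
g+=[(-.09,-.16,0),(-.09,-.19,.03),(-.09,-.19,-.03),(-.075,-.16,0)]
g=np.array(g)
def boxd(P,c,h):
    l=P-c; l=np.stack([l@xb,l@yb,l[:,2]],1); return np.linalg.norm(np.maximum(abs(l)-h,0),axis=1)
def clear(q):
    p,R,pts=fk1(q); W=g@R.T+p
    d=[boxd(W,H,np.array([.039,.065,.023])).min(), boxd(W,H+.025*xb-[0,0,.058],np.array([.014,.035,.035])).min()]
    bc=PAN+[0,0,.034]; r=np.hypot(W[:,0]-bc[0],W[:,1]-bc[1]); d.append(np.hypot(np.maximum(r-.028,0),np.maximum(abs(W[:,2]-bc[2])-.034,0)).min())
    # deck behind the panel: top .07 within balance, ignoring sloping panel (x_b rel head > -.02)
    l=W-H; m=(l@xb>-.03); d.append((W[m,2]-.075).min() if m.any() else 9)
    d.append(W[:,2].min())
    return np.array(d),pts
def seg(a,b,n=30):
    D=np.array([clear(a+(b-a)*t)[0] for t in np.linspace(0,1,n)]); return D.min(0)
E
python3 - <<'E'
from path import *
np.set_printoptions(precision=3,suppress=True)
q0=np.array(env.sense()['joint_positions'])
sd=np.array([1.3,.6,-1.35,2.32,1.1,.4,1.0])
qA,e,a=ik(KEY+.1*kz,Rk,sd,2,-1.38); print('A',qA,e,a)
qB,e,a=ik(KEY+.0*kz,Rk,qA,2,-1.35); print('B',qB,e,a)
print('A-B',seg(qA,qB)); print('direct',seg(q0,qA))
for p in [(.5,-.05,.36),(.45,-.05,.36),(.5,-.05,.32),(.48,-.1,.34)]:
  for tilt in (0,.26):
    y=-(-np.sin(tilt)*xb+np.cos(tilt)*Z)
    for ya in (45,90):
        z=np.cos(np.radians(ya))*xb+np.sin(np.radians(ya))*yb
        z=z-y*(z@y)/(y@y); z/=np.linalg.norm(z)
        for j3 in (-.9,-1.2):
            q,e,a=ik(np.array(p),frame(y,z),(q0+qA)/2,2,j3)
            print(p,tilt,ya,j3,e<1e-3 and a<5e-3,q,seg(q0,q),seg(q,qA))
E
```

```text
A [ 1.354  0.597 -1.38   2.326  1.187  0.39   0.967] 1.2609051247273187e-08 4.944013071277447e-08
B [ 1.169  1.041 -1.35   2.275  1.762  0.719  0.579] 6.291337707262089e-08 2.7677122089004167e-07
A-B [0.018 0.046 0.107 9.    0.052]
direct [0.    0.026 0.086 0.073 0.134]
(0.5, -0.05, 0.36) 0 45 -0.9 True [ 0.827  0.195 -0.9    1.722  0.158  1.3    0.972] [0.118 0.172 0.138 0.203 0.278] [0.04  0.093 0.162 0.244 0.138]
(0.5, -0.05, 0.36) 0 45 -1.2 True [ 1.038  0.293 -1.2    1.714  0.281  1.328  0.862] [0.117 0.171 0.138 0.203 0.278] [0.03  0.09  0.162 0.238 0.138]
(0.5, -0.05, 0.36) 0 90 -0.9 True [ 0.827  0.195 -0.9    1.722  0.158  1.3    1.758] [0.117 0.171 0.138 0.203 0.278] [0.045 0.096 0.162 9.    0.138]
(0.5, -0.05, 0.36) 0 90 -1.2 True [ 1.038  0.293 -1.2    1.714  0.281  1.328  1.648] [0.116 0.17  0.138 0.203 0.278] [0.036 0.093 0.162 9.    0.138]
(0.5, -0.05, 0.36) 0.26 45 -0.9 True [ 1.026 -0.004 -0.9    1.891 -0.127  1.018  1.275] [0.119 0.173 0.138 0.203 0.278] [0.046 0.098 0.162 0.378 0.138]
(0.5, -0.05, 0.36) 0.26 45 -1.2 True [ 1.328  0.016 -1.2    1.883 -0.107  1.018  
[... 3296 characters left out ...]
 1.77   0.269  1.279  1.762] [0.112 0.164 0.138 0.203 0.278] [0.045 0.097 0.162 9.    0.138]
(0.48, -0.1, 0.34) 0.26 45 -0.9 True [ 1.152 -0.005 -0.9    1.937 -0.165  0.99   1.423] [0.116 0.17  0.138 0.203 0.278] [0.046 0.098 0.162 9.    0.138]
(0.48, -0.1, 0.34) 0.26 45 -1.2 True [ 1.456  0.014 -1.2    1.929 -0.146  0.99   1.42 ] [0.117 0.172 0.138 0.203 0.278] [0.046 0.098 0.162 9.    0.138]
(0.48, -0.1, 0.34) 0.26 90 -0.9 True [ 1.152 -0.005 -0.9    1.937 -0.165  0.99   2.191] [0.116 0.169 0.138 0.203 0.278] [0.046 0.098 0.162 9.    0.137]
(0.48, -0.1, 0.34) 0.26 90 -1.2 True [ 1.456  0.014 -1.2    1.929 -0.146  0.99   2.188] [0.117 0.171 0.138 0.203 0.278] [0.046 0.098 0.162 9.    0.138]
```

```bash
python3 - <<'E'
from path import *
np.set_printoptions(precision=4,suppress=True)
effector.grasp(10)
env.goto_joints(np.array([1.456,.014,-1.2,1.929,-.146,.99,1.42]))
qA,e,a=ik(KEY+.1*kz,Rk,np.array([1.3,.6,-1.35,2.32,1.1,.4,1.0]),2,-1.38)
env.goto_joints(qA); env.pause(.3); s=env.sense(); print(s['t'],s['ee_pos'],KEY+.1*kz,s['wrist_force'],s['gripper_width'])
_,d=snap('wrist','w8'); np.save('d8.npy',d)
for n in ['tare_key_top','display_head']: print(n,[(np.round(x['at'],4).tolist(),round(x['score'],2),np.round(wpix(x['at'],s))) for x in tip_of('wrist',n)])
print(np.round(wpix(KEY,s)))
im=cv2.imread('pics/w8.png')
u,v=np.cross(kz,yb),yb
for a in np.linspace(0,2*np.pi,60,endpoint=False):
    x,y=wpix(KEY+.015*(np.cos(a)*u+np.sin(a)*v),s); cv2.circle(im,(int(round(x)),int(round(y))),0,(0,0,255),-1)
cv2.imwrite('pics/o8.png',im)
snap('side','s8');print(env.sense()['t'])
E
```

```text
23.4917 [ 0.4954 -0.0509  0.1444] [ 0.4951 -0.0505  0.1441] [ 0.5997 -0.1798  0.7764] 0.0006008689114646985
tare_key_top []
display_head []
[320. 202.]
23.6917
```

View pics/o8.png

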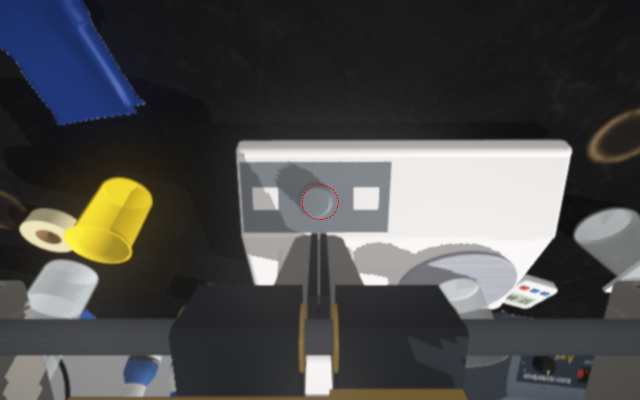

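View pics/s8.png

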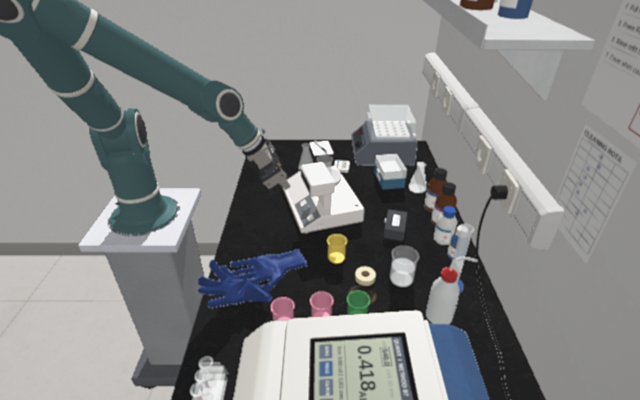

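```bash
python3 - <<'E'
from h import *
np.set_printoptions(precision=4,suppress=True)
s=env.sense(); d=np.load('d8.npy'); P=wcloud(d,s)
im=cv2.imread('pics/w8.png')[150:250,240:400]; cv2.imwrite('pics/c8.png',cv2.resize(im,(800,500),interpolation=cv2.INTER_CUBIC))
# heights along kz relative to KEY
hgt=(P-KEY)@kz
print((hgt[196:210,312:328]*1000).mean(), (hgt[196:210,312:328]*1000).std())
np.set_printoptions(linewidth=200,precision=0)
print((hgt[178:230:3,296:348:3]*1000).round())
# normal of panel from surrounding
m=(abs(hgt+.014)<.004); m[:165]=0;m[232:]=0;m[:,:242]=0;m[:,390:]=0
q=P[m];c=q.mean(0);n=np.linalg.svd(q-c)[2][2];n*=np.sign(n[2]);print(len(q)); np.set_printoptions(precision=4); print(n,kz,((c-KEY)@kz))
E
```

```text
-2.441564321863459 0.6823015014898066
[[-15. -14. -14. -15. -14. -15. -16. -14. -16. -15. -16. -16. -16. -15. -15. -16. -15. -15.]
 [-17. -14. -15. -14. -15. -15. -15. -14. -15. -16. -15. -15. -15. -15. -15. -15. -15. -15.]
 [-16. -14. -14. -15. -12. -10.  -6.  -7. -10. -12. -15. -14. -15. -16. -14. -14. -16. -14.]
 [-16. -15. -14.  -8.  -4.  -5.  -3.  -4.  -3.  -5.  -9. -14. -14. -15. -15. -14. -14. -15.]
 [-15. -16.  -5.  -4.  -2.  -4.  -4.  -3.  -3.  -3.  -5.  -8. -15. -15. -15. -16. -15. -14.]
 [-15. -15.  -3.  -2.  -2.  -2.  -2.  -1.  -3.  -3.  -3.  -4. -15. -14. -16. 270. -17. -14.]
 [-15.  -4.  -3.  -4.  -2.  -3.  -2.  -2.  -2.  -3.  -2.  -3.  -9. -13. -14. -15. -15. -15.]
 [-14.  -5.  -2.  -3.  -3.  -3.  -2.  -3.  -2.  -3.  -1.  -3.  -5. -14. -16. -14. -16. -14.]
 [-15.  -4.  -3.  -2.  -2.  -1.  -2.  -3.  -2.  -2.  -1.  -3.  -4. -13. -14. -14. -15. -15.]
 [-16.  -4.  -3.  -3.  -3.  -2.  -2.  -1.  -2.  -2.  -3.  -2.  -6. -14. -15. -16. -16. -15.]
 [-15. -15.  -3.  -2.  -2.  -2.  -4.  -2.  -3.  -3.  -3.  -4. -16. -15. -16. -14. -16. -14.]
 [-15. -16.  -3.  -2.  -3.  -3.  -2.  -3.  -2.  -3.  -2.  -5. -16. -15. -14. -15. -15. -15.]
 [-14. -16. -14.  -6.  -2.  -4.  -3.  -3.  -3.  -4. -15. -14. -16. -15. -15. -15. -15. -14.]
 [-17. -15. -16. -14. -15.  -3.  -4.  -4. -14. -13. -16. -15. -16. -16. -14. -15. -16. -15.]
 [-16. -15. -15. -15. -16. -15. -14. -14. -16. -15. -16. -16. -14. -15. -14. -14. -17. -15.]
 [-15. -15. -15. -14. -14. -16. -15. -14. -15. -16. -15. -15. -14. -15. -16. -15. -16. -15.]
 [-15. -15. -16. -14. -14. -14. -14. -15. -16. -15. -14. -14. -15. -14. -14. -16. -15. -15.]
 [-16. -15. -15. -15. -15. -15. -15. -16. -15. -14. -15. -17. -15. -15. -15. -15. -16. -15.]]
8921
[-0.4756 -0.1468  0.8673] [-0.4787 -0.1445  0.866 ] -0.014872812067706978
```

View pics/c8.png

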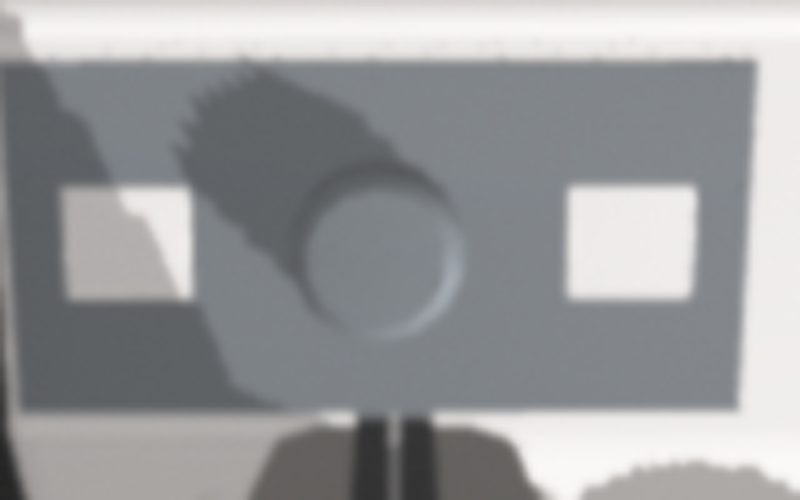

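The key cap is at full-frame px (316,201.5), about 3 mm to the balance's right of my estimate. Depth puts its top about 1–2 mm lower, and the panel normal agrees with the 30° axis. I'll press in force-monitored 0.5 mm steps.

```bash
cat > press.py <<'E'
from path import *
np.set_printoptions(precision=3,suppress=True)
K2=KEY-.0031*yb
def go(h,rate=.02): env.movel(K2+h*kz,Rk,rate=rate)
def meas(n=6):
    f=[];h=[]
    for _ in range(n):
        env.pause(.02); s=env.sense(); f.append(np.array(s['wrist_force'])@kz); h.append((np.array(s['ee_pos'])-K2)@kz)
    return np.mean(f),np.mean(h)*1000,s
E
python3 - <<'E'
from press import *
go(.04,.06); go(.006,.04); env.pause(.2)
f0,h,s=meas(15); print('base',f0,h,s['t'],s['joint_positions'],clear(np.array(s['joint_positions']))[0])
c=None
hc=.006
while hc>-.006:
    hc-=.0005; go(hc); f,h,s=meas(); print(round(hc*1000,1),round(h,2),round(f-f0,2))
    if f-f0>1.5: 
        print('contact?'); break
print(s['t'])
np.save('base.npy',[f0,hc])
E
```

```text
base -0.0448109321183974 6.1084936184157845 26.2917 [ 1.006  0.7   -1.036  2.283  1.739  0.333  0.442] [0.021 0.049 0.111 9.    0.057]
5.5 5.47 0.12
5.0 4.98 0.48
4.5 4.49 -0.21
4.0 3.98 0.26
3.5 3.48 0.04
3.0 2.98 0.04
2.5 2.49 0.2
2.0 1.98 0.28
1.5 1.49 0.2
1.0 0.99 0.1
0.5 0.48 -0.05
-0.0 -0.01 -0.08
-0.5 -0.52 -0.07
-1.0 -1.02 -0.18
-1.5 -1.52 0.05
-2.0 -2.01 0.19
-2.5 -2.45 2.42
contact?
32.2417
```

```bash
python3 - <<'E'
from press import *
f0,hc=np.load('base.npy'); h=-2.45; fm=0
while h>-7.4:
    hc-=.0005; go(hc); f,h,s=meas(4); f-=f0; fm=max(fm,f); print(round(hc*1000,1),round(h,2),round(f,2))
    if h<-8.3 or (h<-6 and f>6.5) or f>9: print('stop'); break
env.pause(.25); f,h,s=meas(4); print('hold',h,f-f0,fm,s['t'])
go(.004,.03); f,h,s=meas(4); print('back',h,f-f0,s['t'])
E
```

```text
-3.0 -2.98 3.42
-3.5 -3.5 3.9
-4.0 -4.01 4.61
-4.5 -4.52 5.24
-5.0 -5.02 4.63
-5.5 -5.52 3.93
-6.0 -6.03 4.19
-6.5 -6.53 3.19
-7.0 -7.03 2.91
-7.5 -7.52 2.9
hold -7.489729212735117 2.597527477656284 5.241602793880035 35.725
back 4.055304855518594 -0.10764188519611181 36.325
```

The force peaked at 5.2 N and fell to 2.6 N at about 5.3 mm of travel, so the key clicked without reaching the stop. I back off and verify.

```bash
python3 - <<'E'
from press import *
go(.1,.06); env.pause(.2); s=env.sense(); print(s['t'],s['ee_pos'],s['wrist_force'])
_,d=snap('wrist','w9'); P=wcloud(d,s); hg=(P-K2)@kz*1000; u,v=wpix(K2-.002*kz,s); u,v=int(round(u)),int(round(v)); print('key h',np.median(hg[v-6:v+7,u-6:u+7]))
env.goto_joints(np.array([1.456,.014,-1.2,1.929,-.146,.99,1.42])); env.pause(.2)
snap('top','t9'); 
for n in ['beaker_mid','flask','tape','bench_timer']: print('top',n,[(np.round(x['at'],4).tolist(),round(x['score'],2)) for x in tip_of('top',n)][:6])
snap('side','s9')
for n in ['beaker_mid','tape','bench_timer']: print('side',n,[(np.round(x['at'],4).tolist(),round(x['score'],2)) for x in tip_of('side',n)][:6])
a=cv2.imread('pics/t9.png')[80:320,100:480];b=cv2.imread('pics/s9.png')[120:300,200:440]
cv2.imwrite('pics/o9.png',cv2.hconcat([cv2.resize(a,(400,253)),cv2.resize(b,(400,253))]))
s=env.sense();print(s['t'],s['wrist_force'],np.abs(s['joint_velocities']).max())
E
```

```text
38.275 [ 0.496 -0.053  0.144] [ 0.599 -0.373  0.604]
key h -2.2356955856132656
top beaker_mid [([0.601, -0.4383, 0.0319], 0.97), ([0.6093, 0.1325, 0.103], 0.96), ([0.6423, -0.2144, 0.0324], 0.89), ([0.6925, -0.4289, 0.0353], 0.85), ([0.5016, -0.4528, 0.0306], 0.76), ([0.7204, -0.2999, 0.0007], 0.17)]
top flask [([0.5431, 0.3034, -0.0042], 0.77)]
top tape [([0.7225, -0.2978, 0.0002], 0.69)]
top bench_timer [([0.6843, 0.3039, -0.0], 0.65), ([0.5405, 0.3034, 0.0004], 0.49)]
side beaker_mid [([0.6881, -0.4312, 0.0333], 0.91), ([0.6022, -0.4357, 0.0371], 0.9), ([0.5086, -0.4541, 0.0382], 0.63), ([0.6484, -0.2106, 0.0303], 0.62), ([0.6126, 0.1334, 0.1054], 0.47)]
side tape [([0.7232, -0.2948, 0.0017], 0.81)]
side bench_timer [([0.6854, 0.3141, -0.0003], 0.42)]
40.1333 [0.047 0.643 0.307] 0.0014104881393526875
```

View pics/o9.png

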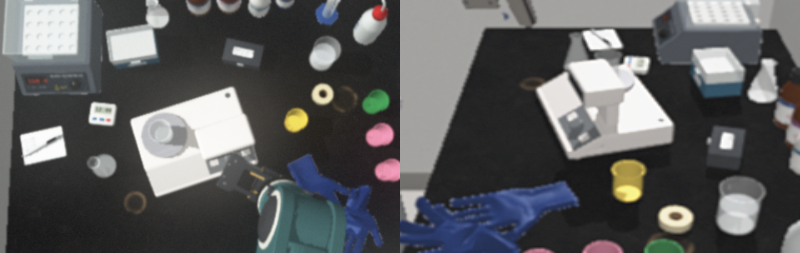

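View pics/w9.png

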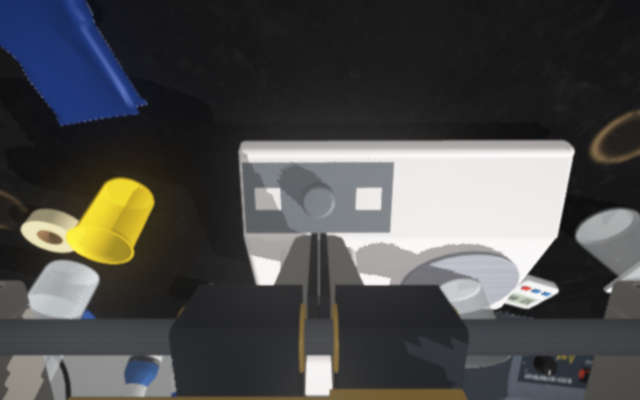

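The wrist view shows the key at px (318,201), back at its original height (-2.2 mm in my frame, the same as before the press). The top view shows the beaker standing in the pan. The bystanders have not moved and the robot is clear, so I hand in.

```bash
python3 -c "
from station import workorder
print(workorder.finish_job())"
```

```text
the job is handed in; nothing more can be done
None
```

The small clear beaker is standing upright in the middle of the pan, released, and the balance was tared with one press of the dome key. I handed the job in at about 40 s of the 64 s limit; no verdict was reported.

- **Beaker:** I gripped it at 10 N and lowered it until it touched the pan, at the height expected. The last camera readings put its centre within about 3 mm of the pan's centre, at z ≈ 0.103–0.105 m where 0.106 m was expected.
- **Key:** The force peaked at 5.2 N near 2.3 mm of travel, then fell to 2.6 N at about 5.3 mm. I held it there for over 0.25 s and backed off. Depth then showed the key at its original height.
- **Bystanders:** The tape and timer read within about 5 mm of their first positions. The flask read within 2 mm from the top camera. It could not be checked from the side, where the network had not found it at the start.
- **Robot:** The arm was clear of everything and still when I handed in.

**Checks that disagreed or failed:**
- The first network estimate of the key was about 3 mm off sideways and 2 mm too high. I corrected the sideways error from the wrist image and found the height by contact.
- The networks did not find the key or the display head in the close wrist view.
- My force baseline before setting the beaker down came out as zero because of a scripting slip. Contact was still clear: the force jumped from about -0.6 N to 5.8 N.

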